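# Fit the pump roller and hold the pressure arm open

## Task

The tubing of this bench pump is about to be changed and one of its two rotor posts has lost its roller. Only one of the two loose spare rollers goes over the empty post: leave that one on the post, seated fully down on the rotor, and put the other in the steel tray, without disturbing the other things on the bench. Then swing the pump's pressure arm (the one with the upright finger post) away from the rotor, against its spring, right up to its stop, and finish while still holding it there with the gripper so that a colleague can lay the tubing in.

Things in the scene. Friction and masses are not known exactly. Their poses are not given: they have to be found in the camera images.
- post_seat (a point): Foot of the pump's empty roller post, on the post's axis, 94 mm above the bench: a roller seated fully down rests with its underside here, on the rotor bar's 28 mm wide round end. The post is bare steel, upright, 10 mm in diameter, 38 mm tall: straight for 31 mm, then tapering to 4.4 mm at the tip. Axes as the pump's.
- pump: Peristaltic pump, a grey box 264 x 204 x 72 mm (x, y, z) lying face up, fixed to the bench; bare aluminium top plate. Origin at the centre of its underside; front with control strip at -x. Rotor bar along y, centre at x = -35 mm, top at z = 94 mm, fixed; posts at y = -42 mm (empty) and +42 mm (its roller stays; top z = 132 mm). Tubing saddles at x = -50, y = -88 and +88 mm, up to z = 95 mm.
- pressure_arm: The pump's pressure arm. Origin on its vertical pivot axis at the height of the pump's top plate (72 mm above the bench), at x = 65 mm, y = -80 mm in the pump's axes. Pivot post: up to 128 mm. It lies on the +x side of the rotor, with a curved white tubing track, top 129 mm above the bench, at least 38 mm from the axis of the empty post.
- opening (a joint): Angle of the pressure arm about its pivot: 0 closed (arm along the pump's +y), growing as it opens, clockwise seen from above, its finger post moving towards the pump's +x; 0.40 rad is the open stop. A coil spring pulls it shut all the way and it swings shut if let go: about 3.3 N at the finger post when closed, 7 N at the stop.
- finger_post (a point): The pressure arm's finger post: an upright round black plastic post, 14 mm in diameter, 45 mm tall, at the arm's free end, 160 mm from the pivot axis. This point is half-way up it, 120.5 mm above the bench; its foot, on top of the arm, is at 98 mm, its top at 143 mm. The axes turn with the arm: y points from the pivot to the post, x is the direction of opening, z up.
- roller_a_center (a point): Centre (half-way up) of a spare roller: plain steel sleeve, 26 mm outside diameter, 32 mm tall, about 100 g, standing upright on the bench. The two spares are alike outside. One has a 13 mm bore and slides freely down the post; the other's bore is under 8 mm and it sticks on the post's taper, over 30 mm above the seat. Which is which is not told: see the bore or try it on the post.
- roller_b_center (a point): Centre (half-way up) of the other spare roller, described above.
- tray: Stainless steel tray for the roller that does not fit, fixed to the bench, 130 x 100 mm (x, y) outside, 22 mm high, walls and floor 3 mm thick, open at the top. Origin at the centre of its underside, z up.
- rotor_cover: Bystander: the pump's rotor cover, an aluminium disc 116 mm across and 4 mm thick with a central knob up to 20 mm high, lying on the bench. Origin at the centre of its underside.
- screwdriver: Bystander: screwdriver with a black handle, 190 mm long, lying flat along its x axis. Origin at the middle, on the bench.
- grease_pot: Bystander: small grey pot with a white lid, 42 mm across, 36 mm tall. Origin at the centre of its underside.
- hose_fitting: Bystander: barbed brass hose fitting standing on its 18 mm round base, 28 mm tall. Origin at the centre of its underside.
- reagent_bottle: Bystander: amber bottle with a white cap, 66 mm across, 150 mm tall. Origin at the centre of its underside.
- wrench: Bystander: steel spanner, 150 mm long, lying flat along its x axis. Origin at the middle, on the bench.
- beaker: Bystander: white plastic beaker, 66 mm across, 85 mm tall. Origin at the centre of its underside.

How it is judged (in metres and radians):
On the way, in this order (a step that is already met when the one before it is completed fails the run):
1. the roller that fits is seated fully down on the empty post and let go, and the other lies in the tray, let go (((horizontal distance between roller_a_center and post_seat below 0.004 m and z of roller_a_center in the frame of post_seat between 0.012 and 0.019 m and angle between the z axis of roller_a_center and the z axis of pump, either way round below 0.12 rad and x of roller_b_center in the frame of tray between -0.062 and 0.062 m and y of roller_b_center in the frame of tray between -0.047 and 0.047 m and z of roller_b_center in the frame of tray below 0.024 m) or (horizontal distance between roller_b_center and post_seat below 0.004 m and z of roller_b_center in the frame of post_seat between 0.012 and 0.019 m and angle between the z axis of roller_b_center and the z axis of pump, either way round below 0.12 rad and x of roller_a_center in the frame of tray between -0.062 and 0.062 m and y of roller_a_center in the frame of tray between -0.047 and 0.047 m and z of roller_a_center in the frame of tray below 0.024 m)) and contact force between each of roller_a, roller_b and the fingers below 0.2 N), for 0.2 s.
2. the gripper holds the pressure arm at its open stop (value of joint opening above 0.365 rad and contact force between pressure_arm and the fingers above 3 N), for 0.3 s.
At the end, for the whole second after the job is handed in: The fingers bear on the pressure arm with over 3 N and hold it within 0.035 rad (6 mm at the finger post) of its open stop; one roller is on the post, within 3 mm of fully down and 4 mm of the axis; the other is at rest on the tray's floor; the fingers touch neither roller (all of step 1 and all of step 2 and linear speed of each of roller_a, roller_b below 0.05 m/s); the arm keeps its last pose, push and grip.
It fails at once if a bystander is moved more than 30 mm (distance of any of rotor_cover, screwdriver, grease_pot, hose_fitting, reagent_bottle, wrench, beaker from where it was at the start of the episode above 0.03 m).
It also fails if it takes over 72 s, if anything falls off the work surface, if the arm or the gripper's body presses on something with over 40 N, if the wrist force passes 120 N, or if a joint passes its speed limit or range.

## Robot

A 7-joint arm with a two-finger parallel gripper is mounted at the origin on the work surface. World frame = base frame: x ahead of the robot, y to its left, z up, the work surface at z = 0. Lengths are in mm, angles in rad, forces in N, time in s.
With the tool pointing down it reaches from about 400 to 875 mm from the base axis. Payload 4.4 kg.
Tool frame: the origin (TCP) lies at the very end of the fingers, on their centre line; the grasp point (between the pads) lies 19 mm behind it; y points along the fingers, x is the direction in which the jaws open and shut, and the axes are right-handed (so a half turn about y gives the same grasp; the last joint's range is limited). The gripper opens to 85 mm and grips with 20 to 120 N. Pads are 22 mm wide; open, the fingers measure 114 mm over their backs; the gripper's body (76 mm by 85 mm) begins 54 mm behind the grasp point. The pads swing forward as they close: fully open they stand 13 mm farther back than shut.
Start: joints at [1.081, 0.628, 0.038, 1.517, -0.027, 0.996, -0.02], TCP at [267.326, -592.499, 231.313] pointing down, gripper open.
Joint ranges: [-3.06, 3.06], [-0.37, 2.12], [-1.25, 1.32], [0.18, 2.47], [-1.1, 4.24], [0.23, 1.98], [-2.94, 2.94]. Speed limits (rad/s): [2.57, 2.57, 3.14, 3.14, 3.14, 3.14, 3.14].

## Interface

Orientations are given as [roll, pitch, yaw] about the fixed x, y, z axes, in that order (R = Rz(yaw) Ry(pitch) Rx(roll)).
In Python, from cell import readout, eyes, finish_job gives the robot as it stands. The module is installed in compiled form; this text tells all that it offers.
- The arm moves only by the tool apply_moves, never from a script. Its argument "commands" is a list that holds one entry, the list of rows, each a list of 6 numbers: the shift along the tool's x, y, z in units of 0.04 m (1.0 is 0.04 m), then the turn, a rotation vector about the tool's x, y, z in units of 5 degrees (1.0 is 5 degrees). A call has 1 to 8 rows; each row shifts and turns the pose as measured when the row begins, along the tool's axes as they then stand; what a row does not reach is not made up. A row lasts 1/12 s, in which the tool goes at most 41.7 mm and 7.16 degrees, less where a joint would pass 70% of its speed; a pose out of reach is approached as far as the arm can. A call with a number of a shift or a turn outside -1 to 1 is refused whole. A call with a gripper value outside its range is refused whole. "claw" is the finger opening in mm, from 0 to 85.4, set as the call begins (left out, the last holds). The fingers move at their own pace and stop on an object; the grip force is fixed at half the most. Time passes only in rows, so rows that do not move let the fingers close. It gives the time, the measured TCP pose, the force and the opening at its end, in the units of the state.
- readout.read_state(): the state, without advancing time (a new reading comes with each control period).
- eyes.get_image(name): name is "side" or "top" or "wrist"; returns a dict with "image" (400x640x3 uint8, red, green, blue), "mtx" (3x3 intrinsics, pixels), "rvec" (rotation vector, rad) and "tvec" (3), from world to camera coordinates, as OpenCV has them. Camera axes: x right, y down, z forward; pixel columns grow to the right and rows downward; lengths in mm; the calibration is good to about 2 mm. A picture is of the moment at which its call begins. There is no depth.
- finish_job(): hands the job in, once; it reports no verdict.
The state is a dict: "clock": time; "qpos": joint angles; "qd": joint speeds; "tau": joint torques, N m; "eef_pos": TCP position; "tool_rot": TCP orientation; "force": force on the tool from outside, world axes, zero at the start; "torque": the same for the moment, N m; "width": finger opening in mm.
Only numpy, scipy, OpenCV 4.12 (cv2) and the standard library are available. Lean on these libraries where they do the work, as an engineer would, in place of code of your own. Each camera call takes 0.05 s, during which the arm holds its last target. There are 200 camera calls.

## Working session

There is one attempt and no reset: what is moved stays moved. The work goes in short steps, Python scripts to look and compute and a tool call to move; the robot and the scene stay as the last step left them, time stands still between calls to the robot, and variables do not carry over. Pictures are saved under pics/ and viewed, about 8 in all and at most 12, crops included, and the job is handed in when it is done.

Besides the shell and the picture viewer there is one more tool, called after "Emit:" in YAML: its name, and indented under it one key for each argument. apply_moves: Moves the arm, as the interface text tells. Shifts and turns lie within -1 to 1; 1 stands for 0.04 m of shift or 5 degrees of turn. Its arguments: {"type":"object","properties":{"commands":{"type":"array"},"claw":{"type":"number"}},"required":["commands"]}

```bash
mkdir -p pics; python3 - <<'E'
from cell import readout, eyes
import cv2,pickle
s=readout.read_state();print(s)
d={}
for n in("side","top","wrist"):
    d[n]=eyes.get_image(n);cv2.imwrite(f"pics/{n}0.png",d[n]["image"][:,:,::-1])
    c=d[n]; print(n,c["mtx"].tolist(),c["rvec"],c["tvec"])
pickle.dump(d,open("v0.pkl","wb"))
E
```

```text
{'clock': 0.0, 'qpos': array([ 1.08118055,  0.62933019,  0.03844387,  1.51837505, -0.02701011,
        0.99628469, -0.02001048]), 'qd': array([-0.00067767,  0.00074955, -0.00154771,  0.00083943,  0.00040733,
       -0.00170942,  0.00107071]), 'tau': array([ 3.30866433e-04, -5.63388205e+01,  1.22593705e+00, -1.93443131e+01,
        1.08142468e-02,  1.04474032e-02,  6.90849788e-06]), 'eef_pos': array([ 267.07894664, -591.91170734,  230.39718604]), 'tool_rot': array([-1.57081308,  0.00187924, -1.14699826]), 'force': array([-0.69377798, -0.90319838, -0.15040695]), 'torque': array([0.05265952, 0.07694765, 0.02189779]), 'width': 85.69835578392876}
side [[455.99478163213104, 0.0, 314.63278998989006], [0.0, 455.99478163213104, 200.994209894845], [0.0, 0.0, 1.0]] [ 2.33489609 -0.19710479  0.06757229] [-541.94553225  140.56758898 1299.96378354]
top [[502.9130521792858, 0.0, 314.9993599207764], [0.0, 502.9130521792858, 200.549347085673], [0.0, 0.0, 1.0]] [ 2.19144618 -2.13489892  0.12903795] [   7.52787903  556.26264964 1497.26363823]
wrist [[309.00291401789775, 0.0, 317.4935311491106], [0.0, 309.00291401789775, 200.91480179041181], [0.0, 0.0, 1.0]] [-2.40225588  1.55084439  0.2551332 ] [-649.36678072  -42.70953627  380.49133228]
```

View pics/top0.png

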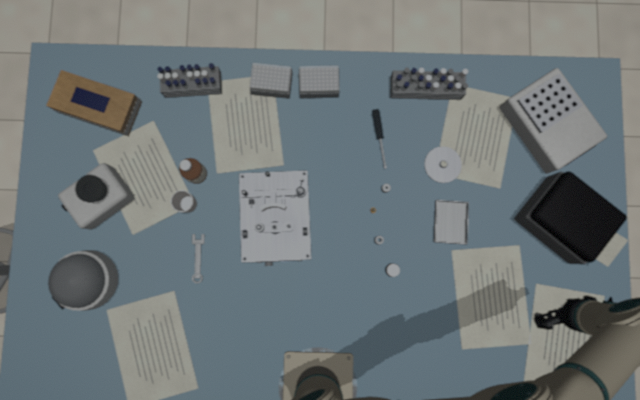

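View pics/side0.png

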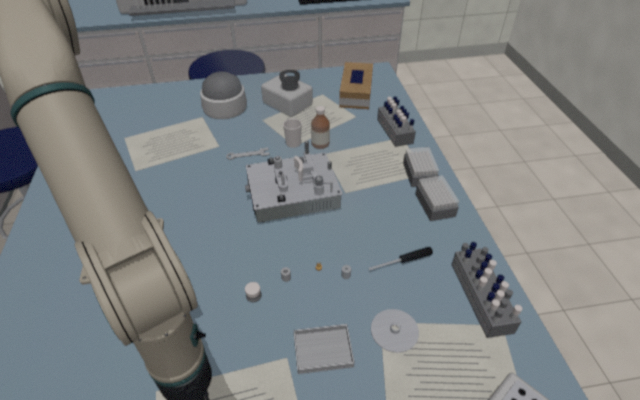

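```bash
cat > h.py <<'E'
import numpy as np,cv2,pickle
def ray(c,uv):
    R=cv2.Rodrigues(np.array(c["rvec"],float))[0];C=-R.T@np.array(c["tvec"],float).ravel()
    d=R.T@np.linalg.inv(c["mtx"])@np.array([uv[0],uv[1],1.]);return C,d
def onz(c,uv,z):
    C,d=ray(c,uv);return C+d*(z-C[2])/d[2]
def proj(c,p):
    return cv2.projectPoints(np.array([p],float),np.array(c["rvec"],float),np.array(c["tvec"],float),c["mtx"],None)[0].ravel()
def crop(c,x,y,w,h,k,f):
    cv2.imwrite(f,cv2.resize(np.ascontiguousarray(c["image"][y:y+h,x:x+w,::-1]),None,fx=k,fy=k,interpolation=cv2.INTER_CUBIC))
E
python3 - <<'E'
from h import *
d=pickle.load(open("v0.pkl","rb"));t=d["top"]
crop(t,230,160,160,115,5,"pics/c1.png")
print("pump ctr",onz(t,(274,216),72))
for n,uv,z in(("rollA",(386,188),32),("rollB",(379,240),32),("tray",(451,222),20),("pot",(393,270),36),("fit",(373,210),20),("drvtip",(384,166),5),("cover",(443,165),5)):print(n,onz(t,uv,z).round(1))
E
```

```text
pump ctr [502.18292505 141.85292225  72.        ]
rollA [ 600.2 -193.6   32. ]
rollB [ 441.3 -174.    32. ]
tray [ 502.3 -394.9   20. ]
pot [ 352.8 -216.3   36. ]
fit [ 532.9 -156.2   20. ]
drvtip [ 673.3 -190.6    5. ]
cover [ 681.4 -375.     5. ]
```

View pics/c1.png

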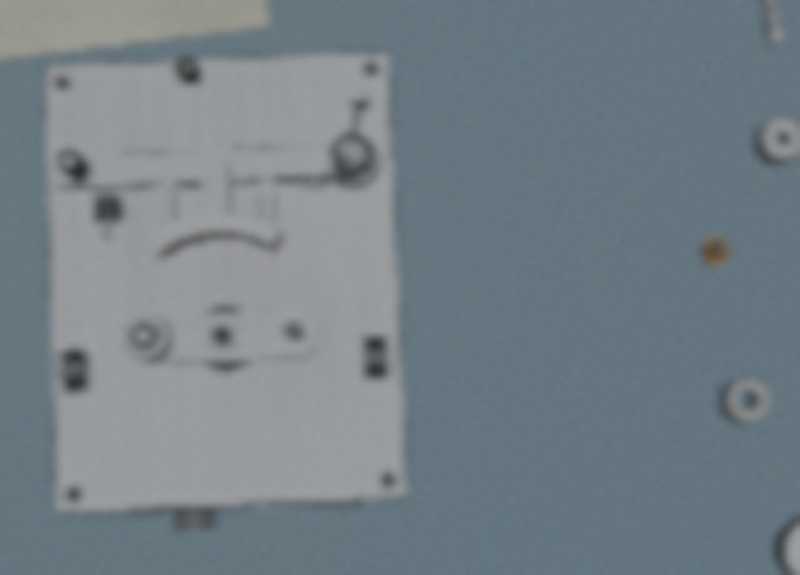

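```bash
cat >> h.py <<'E'
from scipy.spatial.transform import Rotation as Ro
def plan(p,yaw=None,n=None):
    """print total shift in tool axes (units) and turn (units) to reach world p, yaw(deg), tool down"""
    from cell import readout
    s=readout.read_state();R=Ro.from_euler("xyz",s["tool_rot"])
    d=np.array(p)-s["eef_pos"];t=R.inv().apply(d)/40
    w=np.zeros(3)
    if yaw is not None: w=(R.inv()*Ro.from_euler("xyz",[-90,0,yaw],degrees=True)).as_rotvec(degrees=True)/5
    print("pos",s["eef_pos"].round(1),"rot",np.degrees(s["tool_rot"]).round(2),"w",round(s["width"],1),"F",s["force"].round(1),"t",round(s["clock"],2),"| shift",t.round(3),"turn",w.round(3))
E
python3 - <<'E'
from h import *
from cell import readout
d=pickle.load(open("v0.pkl","rb"));w=d["wrist"]
s=readout.read_state();R=Ro.from_euler("xyz",s["tool_rot"])
Rc=cv2.Rodrigues(w["rvec"])[0];C=-Rc.T@w["tvec"].ravel()
print("cam in tool",R.inv().apply(C-s["eef_pos"]),"fwd",R.inv().apply(Rc[2]),"right",R.inv().apply(Rc[0]),"C",C)
plan([480,-190,300],-90)
E
```

```text
cam in tool [   0.15496658 -142.70908438   80.6816388 ] fwd [-1.14615020e-05  9.48028370e-01 -3.18185811e-01] right [9.99999978e-01 7.76372833e-05 1.95297349e-04] C [ 340.84230331 -559.2097925   373.34421996]
pos [ 267.2 -592.1  230.6] rot [-9.000e+01  8.000e-02 -6.572e+01] w 85.0 F [-0.5 -0.3 -1.1] t 0.15 | shift [-6.976 -1.724  8.984] turn [ 3.000e-03  4.857e+00 -1.600e-02]
```

Emit:
apply_moves:
  commands:
    - [[-0.6, -0.15, 0.7, 0, 0.6, 0], [-0.6, -0.15, 0.7, 0, 0.6, 0], [-0.6, -0.15, 0.75, 0, 0.6, 0], [-0.6, -0.15, 0.75, 0, 0.6, 0], [-0.6, -0.1, 0.75, 0, 0.6, 0], [-0.6, -0.1, 0.75, 0, 0.6, 0], [-0.6, 0, 0.7, 0, 0.6, 0], [-0.6, 0, 0.7, 0, 0.6, 0]]
  claw: 85

```text
clock: 0.82
eef_pos: [443.1, -353.5, 259.2]
tool_rot: [-1.58, 0.0, -1.608]
force: [0.6, -0.8, -1.0]
width: 85.3
```

```bash
python3 -c "
from h import *
plan([480,-190,270],-90)"
```

```text
pos [ 443.1 -353.5  259.2] rot [-9.055e+01  1.000e-02 -9.211e+01] w 85.3 F [ 0.6 -0.8 -1. ] t 0.82 | shift [-4.118 -0.277  0.77 ] turn [ 0.11  -0.421 -0.004]
```

Emit:
apply_moves:
  commands:
    - [[-0.8, -0.05, 0.15, 0, -0.1, 0], [-0.8, -0.05, 0.15, 0, -0.1, 0], [-0.8, -0.05, 0.15, 0.05, -0.1, 0], [-0.8, -0.05, 0.15, 0.05, -0.1, 0], [-0.8, -0.05, 0.15, 0, 0, 0], [0, 0, 0, 0, 0, 0], [0, 0, 0, 0, 0, 0]]

```text
clock: 1.4
eef_pos: [484.3, -175.2, 267.7]
tool_rot: [-1.569, 0.005, -1.555]
force: [-0.2, -1.4, -0.1]
width: 85.1
```

```bash
python3 - <<'E'
from h import *
from cell import eyes
plan([480,-190,270],-90)
w=eyes.get_image("wrist");pickle.dump(w,open("w1.pkl","wb"))
cv2.imwrite("pics/w1.png",w["image"][:,:,::-1])
for p in([600.2,-193.6,32],[441.3,-174,32]):print(proj(w,p))
E
```

```text
pos [ 484.3 -175.2  267.7] rot [-89.9    0.31 -89.08] w 85.1 F [-0.2 -1.4 -0.1] t 1.4 | shift [ 0.369 -0.06  -0.115] turn [-0.02   0.184 -0.061]
[335.98157053  65.20348845]
[316.42667177 198.971499  ]
```

View pics/w1.png

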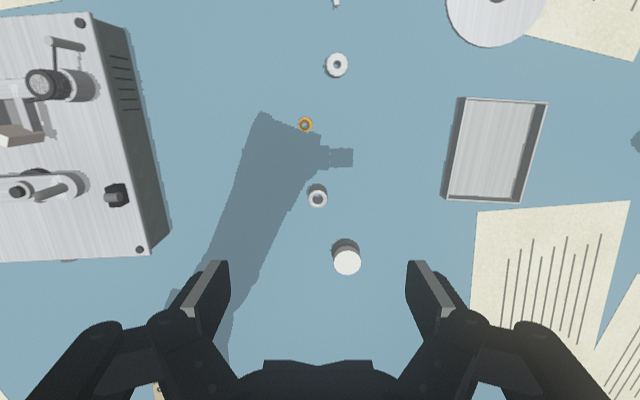

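```bash
python3 - <<'E'
from h import *
w=pickle.load(open("w1.pkl","rb"));im=w["image"]
hsv=cv2.cvtColor(im,cv2.COLOR_RGB2HSV)
m=((hsv[...,2]>170)&(hsv[...,1]<45)).astype(np.uint8)
for n,(u,v) in dict(A=(337,64),B=(317,197)).items():
    s=m[v-18:v+18,u-18:u+18]
    c=max(cv2.findContours(s,cv2.RETR_EXTERNAL,cv2.CHAIN_APPROX_NONE)[0],key=cv2.contourArea)
    (x,y),r=cv2.minEnclosingCircle(c);x+=u-18;y+=v-18
    print(n,(x,y),r,onz(w,(x,y),32).round(1), "exp r",26/2*309/400)
for uv,z in (((463,97),22),((548,102),22),((523,202),22),((442,197),22)): print(onz(w,uv,z).round(1))
crop(w,295,45,60,40,6,"pics/a.png");plan([441.3,-174,100],-90)
E
```

```text
A (337.0, 63.60869598388672) 11.779820442199707 [ 601.9 -194.7   32. ] exp r 10.0425
B (317.1842098236084, 199.1842098236084) 9.606264114379883 [ 441. -175.   32.] exp r 10.0425
[ 568.8 -346.4   22. ]
[ 564.8 -448.6   22. ]
[ 438.7 -447.3   22. ]
[ 443.7 -339.4   22. ]
pos [ 484.6 -174.4  267.6] rot [-89.88   0.38 -89.06] w 85.0 F [-0.2  0.   0.1] t 1.45 | shift [-0.     4.189 -1.091] turn [-0.022  0.188 -0.077]
```

Emit:
apply_moves:
  commands:
    - [[0, 0.8, -0.35, 0, 0.1, 0], [0, 0.8, -0.35, 0, 0.1, -0.05], [0, 0.8, -0.35, 0, 0, -0.05], [0, 0.8, 0, 0, 0, 0], [0, 0.7, 0, 0, 0, 0], [0, 0.2, 0, 0, 0, 0], [0, 0, 0, 0, 0, 0], [0, 0, 0, 0, 0, 0]]
  claw: 60

```text
clock: 2.12
eef_pos: [443.7, -185.7, 99.9]
tool_rot: [-1.561, -0.01, -1.586]
force: [-0.3, -0.1, 0.6]
width: 59.7
```

```bash
python3 -c "
from h import *
plan([441,-174.7,7],-90)"
```

```text
pos [ 443.7 -185.7   99.9] rot [-89.44  -0.56 -90.88] w 59.7 F [-0.3 -0.1  0.6] t 2.12 | shift [-0.296  2.318 -0.094] turn [-0.111 -0.175  0.112]
```

Emit:
apply_moves:
  commands:
    - [[-0.3, 0.3, -0.1, -0.1, -0.15, 0.1], [0, 0.5, 0, 0, 0, 0], [0, 0.5, 0, 0, 0, 0], [0, 0.1, 0, 0, 0, 0], [0, 0, 0, 0, 0, 0], [0, 0, 0, 0, 0, 0]]

```text
clock: 2.62
eef_pos: [446.2, -173.6, 47.1]
tool_rot: [-1.557, -0.003, -1.571]
force: [-0.8, 0.1, -0.8]
width: 59.9
```

```bash
python3 -c "
from h import *
plan([441,-174.7,7],-90)"
```

```text
pos [ 446.2 -173.6   47.1] rot [-89.22  -0.18 -89.99] w 59.9 F [-0.8  0.1 -0.8] t 2.62 | shift [ 0.024  1.002 -0.144] turn [-0.156  0.002  0.037]
```

Emit:
apply_moves:
  commands:
    - [[0, 0.2, -0.14, -0.16, 0, 0.04], [0, 0.4, 0, 0, 0, 0], [0, 0.4, 0, 0, 0, 0], [0, 0, 0, 0, 0, 0], [0, 0, 0, 0, 0, 0]]

```text
clock: 3.03
eef_pos: [441.4, -172.9, 17.3]
tool_rot: [-1.572, 0.003, -1.571]
force: [0.4, 0.1, -0.0]
width: 60.0
```

```bash
python3 -c "
from h import *
plan([441,-174.7,7],-90)"
```

```text
pos [ 441.4 -172.9   17.3] rot [-90.05   0.18 -89.98] w 60.0 F [ 0.4  0.1 -0. ] t 3.03 | shift [ 0.046  0.256 -0.009] turn [ 0.011  0.003 -0.036]
```

Emit:
apply_moves:
  commands:
    - [[0.05, 0.25, 0, 0, 0, 0], [0, 0, 0, 0, 0, 0]]

```text
clock: 3.2
eef_pos: [441.8, -174.5, 9.7]
tool_rot: [-1.571, 0.004, -1.57]
force: [-0.2, 0.9, 0.2]
width: 60.2
```

Emit:
apply_moves:
  commands:
    - [[0, 0, 0, 0, 0, 0], [0, 0, 0, 0, 0, 0], [0, 0, 0, 0, 0, 0], [0, 0, 0, 0, 0, 0], [0, 0, 0, 0, 0, 0], [0, 0, 0, 0, 0, 0], [0, 0, 0, 0, 0, 0], [0, 0, 0, 0, 0, 0]]
  claw: 15

```text
clock: 3.87
eef_pos: [442.5, -175.0, 12.6]
tool_rot: [-1.569, 0.003, -1.57]
force: [-0.3, 0.2, -0.6]
width: 23.8
```

```bash
python3 - <<'E'
from h import *
from cell import eyes
w=eyes.get_image("wrist");crop(w,220,150,200,150,4,"pics/w2.png")
plan([441,-174.7,5],-90)
E
```

```text
pos [ 442.5 -175.    12.6] rot [-89.88   0.15 -89.96] w 23.4 F [-0.5  1.1 -0.9] t 3.92 | shift [-0.007  0.191 -0.037] turn [-0.025  0.008 -0.031]
```

View pics/w2.png

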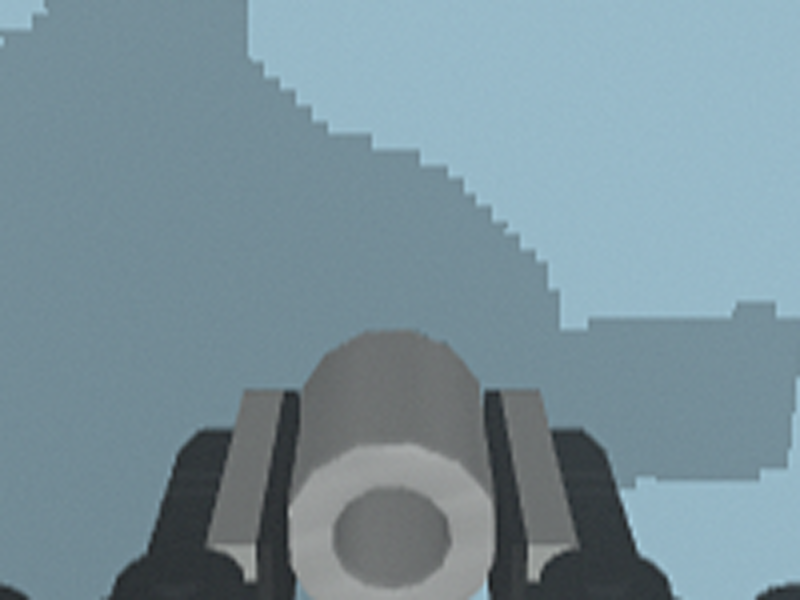

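Emit:
apply_moves:
  commands:
    - [[0, -0.4, 0, 0, 0, 0], [0, -0.9, 0, 0, 0, 0], [0, -0.9, 0, 0, 0, 0], [0, -0.9, 0, 0, 0, 0], [0, -0.9, 0, 0, 0, 0], [-0.5, -0.7, 0, 0, 0, 0], [-0.9, 0, 0, 0, 0, 0], [-0.9, 0, 0, 0, 0, 0]]

```text
clock: 4.58
eef_pos: [441.5, -90.1, 208.6]
tool_rot: [-1.571, 0.0, -1.588]
force: [0.3, -0.2, -1.3]
width: 23.5
```

```bash
python3 - <<'E'
from h import *
t=pickle.load(open("v0.pkl","rb"))["top"]
f=lambda u,v:(230+u/5,160+v/5)
print("corners",[onz(t,f(*q),72).round(0) for q in((47,68),(388,55),(57,510),(405,494))])
print("post",onz(t,f(293,331),132).round(1),"roller",onz(t,f(145,336),132).round(1),"fp",onz(t,f(68,158),143).round(1),"pivot",onz(t,f(352,153),128))
plan([467,30,215],-90)
E
```

```text
corners [array([626., 249.,  72.]), array([639.,  46.,  72.]), array([365., 232.,  72.]), array([380.,  29.,  72.])]
post [469.4  94.9 132. ] roller [464.4 178.3 132. ] fp [563.1 224.4 143. ] pivot [572.22422077  64.6609744  128.        ]
pos [441.5 -90.1 208.6] rot [-8.998e+01  2.000e-02 -9.098e+01] w 23.5 F [ 0.3 -0.2 -1.3] t 4.58 | shift [-3.013 -0.159  0.586] turn [-0.003 -0.197 -0.003]
```

Emit:
apply_moves:
  commands:
    - [[-0.8, 0, 0.2, 0, -0.2, 0], [-0.8, 0, 0.2, 0, 0, 0], [-0.8, 0, 0.2, 0, 0, 0], [-0.3, 0, 0, 0, 0, 0], [0, 0, 0, 0, 0, 0], [0, 0, 0, 0, 0, 0]]

```text
clock: 5.08
eef_pos: [465.0, 31.3, 210.0]
tool_rot: [-1.569, 0.004, -1.559]
force: [0.5, -0.7, -1.2]
width: 23.5
```

```bash
python3 - <<'E'
from h import *
from cell import eyes
plan([469.5,95,200],-90)
w=eyes.get_image("wrist");pickle.dump(w,open("w3.pkl","wb"))
u,v=proj(w,[469.5,95,132]);print("tip",u,v,"seat",proj(w,[469.5,95,94]))
cv2.imwrite("pics/w3.png",w["image"][:,:,::-1])
E
```

```text
pos [465.   31.3 210. ] rot [-89.91   0.25 -89.31] w 23.5 F [ 0.5 -0.7 -1.2] t 5.08 | shift [-1.589  0.257  0.132] turn [-0.017  0.138 -0.051]
tip 232.8930946378406 202.82328787295378 seat [244.36511385 188.7898511 ]
```

View pics/w3.png

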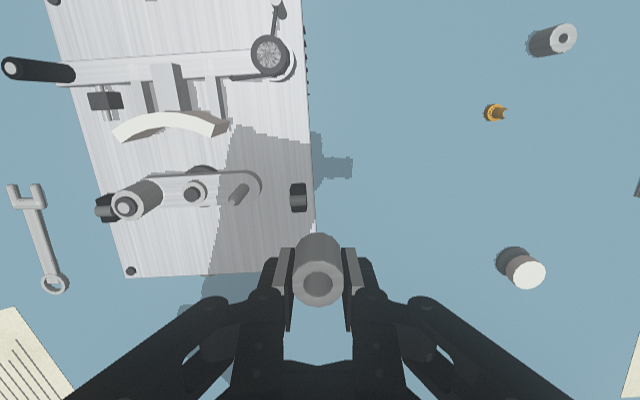

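```bash
python3 - <<'E'
from h import *
w=pickle.load(open("w3.pkl","rb"));g=cv2.cvtColor(w["image"],cv2.COLOR_RGB2GRAY)
print("top roller",onz(w,(318,284),229.4),"bottomside",onz(w,(317,247),197))
crop(w,205,165,70,50,8,"pics/p.png")
s=cv2.threshold(g[262:306,295:342],150,255,0)[1]
c=max(cv2.findContours(s,cv2.RETR_EXTERNAL,cv2.CHAIN_APPROX_NONE)[0],key=cv2.contourArea);print(cv2.boundingRect(c),cv2.minEnclosingCircle(c))
E
```

```text
top roller [463.82435143  30.33368674 229.4       ] bottomside [466.36467577  30.99993433 197.        ]
(34, 34, 13, 10) ((40.0, 38.5), 7.500100135803223)
```

View pics/p.png

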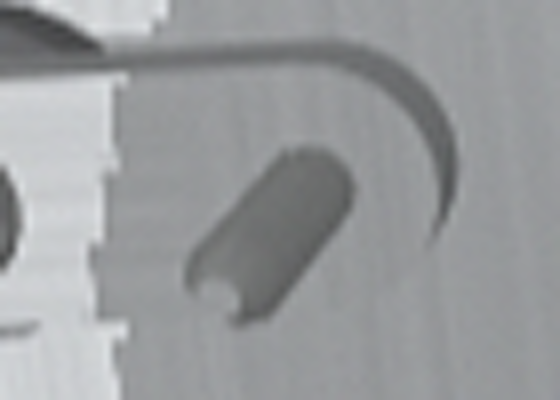

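Emit:
apply_moves:
  commands:
    - [[-0.5, 0.1, 0.05, 0, 0.1, -0.05], [-0.6, 0.2, 0.05, 0, 0, 0], [-0.4, 0.3, 0, 0, 0, 0], [0, 0.3, 0, 0, 0, 0], [0, 0.1, 0, 0, 0, 0], [0, 0, 0, 0, 0, 0], [0, 0, 0, 0, 0, 0]]

```text
clock: 5.72
eef_pos: [469.5, 79.2, 169.4]
tool_rot: [-1.568, -0.005, -1.591]
force: [0.2, -0.1, -1.6]
width: 23.6
```

```bash
python3 -c "
from h import *
w=pickle.load(open('w3.pkl','rb'));print(onz(w,(232.5,201.9),132))
plan([471,96,165],-90)"
```

```text
[470.23372006  95.24236128 132.        ]
pos [469.5  79.2 169.4] rot [-89.85  -0.31 -91.13] w 23.6 F [ 0.2 -0.1 -1.6] t 5.72 | shift [-0.421  0.109  0.03 ] turn [-0.03  -0.226  0.062]
```

Emit:
apply_moves:
  commands:
    - [[-0.4, 0.05, 0.03, 0, -0.2, 0.06], [0, 0, 0, 0, 0, 0], [0, 0, 0, 0, 0, 0]]

```text
clock: 5.97
eef_pos: [472.1, 93.0, 168.7]
tool_rot: [-1.566, -0.0, -1.578]
force: [0.3, -0.9, -1.2]
width: 23.6
```

```bash
python3 -c "
from h import *
plan([471,96,155],-90)"
```

```text
pos [472.1  93.  168.7] rot [-8.973e+01 -1.000e-02 -9.041e+01] w 23.6 F [ 0.3 -0.9 -1.2] t 5.97 | shift [-0.075  0.342 -0.031] turn [-0.054 -0.081  0.003]
```

Emit:
apply_moves:
  commands:
    - [[-0.09, 0.15, -0.03, -0.05, -0.08, 0], [0, 0.1, 0, 0, 0, 0], [0, 0, 0, 0, 0, 0]]

```text
clock: 6.22
eef_pos: [471.7, 96.9, 158.8]
tool_rot: [-1.569, 0.0, -1.57]
force: [-0.7, -0.1, -1.2]
width: 23.6
```

```bash
python3 -c "
from h import *
plan([471,96,155],-90)"
```

```text
pos [471.7  96.9 158.8] rot [-8.987e+01  3.000e-02 -8.997e+01] w 23.6 F [-0.7 -0.1 -1.2] t 6.22 | shift [ 0.023  0.096 -0.017] turn [-0.026  0.005 -0.005]
```

Emit:
apply_moves:
  commands:
    - [[0.025, 0.2, -0.02, -0.02, 0, 0], [0, 0.2, 0, 0, 0, 0], [0, 0.1, 0, 0, 0, 0], [0, 0, 0, 0, 0, 0]]

```text
clock: 6.55
eef_pos: [470.5, 95.5, 136.4]
tool_rot: [-1.571, 0.0, -1.571]
force: [0.6, 0.7, -1.5]
width: 23.8
```

```bash
python3 - <<'E'
from h import *
from cell import eyes
plan([471,96,108],-90)
w=eyes.get_image("side");crop(w,230,140,130,90,6,"pics/s2.png")
E
```

```text
pos [470.5  95.5 136.4] rot [-90.02   0.   -89.99] w 23.8 F [ 0.6  0.7 -1.5] t 6.55 | shift [-0.012  0.71   0.013] turn [ 0.004  0.003 -0.001]
```

View pics/s2.png

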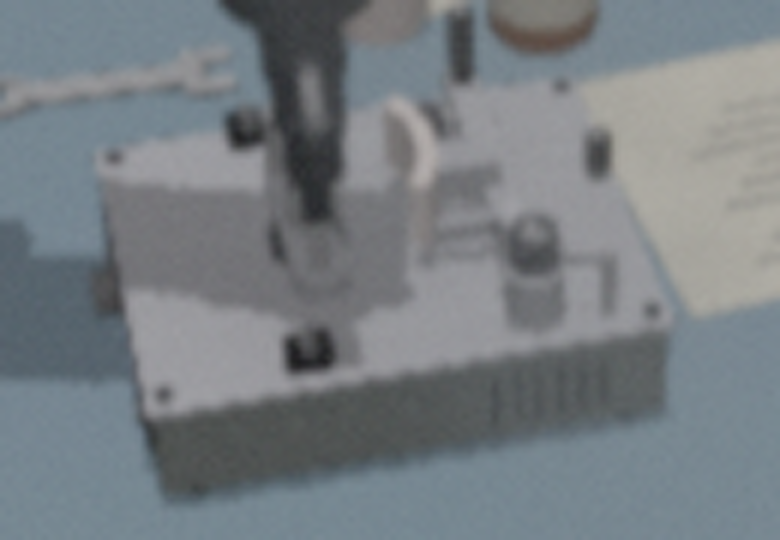

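Emit:
apply_moves:
  commands:
    - [[0, 0.2, 0, 0, 0, 0], [0, 0.2, 0, 0, 0, 0], [0, 0.1, 0, 0, 0, 0], [0, 0, 0, 0, 0, 0]]

```text
clock: 6.93
eef_pos: [470.9, 95.4, 114.6]
tool_rot: [-1.571, 0.0, -1.571]
force: [-0.4, 0.2, -1.4]
width: 23.6
```

```bash
python3 -c "
from h import *
plan([471,96,107.5],-90)"
```

```text
pos [470.9  95.4 114.6] rot [-89.98   0.   -90.  ] w 23.6 F [-0.4  0.2 -1.4] t 6.93 | shift [-0.015  0.179  0.003] turn [-0.003 -0.    -0.   ]
```

Emit:
apply_moves:
  commands:
    - [[0, 0.12, 0, 0, 0, 0], [0, 0.03, 0, 0, 0, 0], [0, 0, 0, 0, 0, 0]]

```text
clock: 7.18
eef_pos: [470.8, 95.3, 107.7]
tool_rot: [-1.571, -0.0, -1.571]
force: [0.2, -0.4, -1.4]
width: 23.5
```

Emit:
apply_moves:
  commands:
    - [[0, 0, 0, 0, 0, 0], [0, 0, 0, 0, 0, 0], [0, 0, 0, 0, 0, 0], [0, 0, 0, 0, 0, 0], [0, 0, 0, 0, 0, 0]]
  claw: 50

```text
clock: 7.6
eef_pos: [471.8, 95.4, 108.6]
tool_rot: [-1.569, 0.0, -1.571]
force: [0.1, -0.4, 0.0]
width: 50.3
```

Emit:
apply_moves:
  commands:
    - [[0, -0.3, 0, 0, 0, 0], [0, -0.7, 0, 0, 0, 0], [0, -0.9, 0, 0, 0, 0], [0.3, -0.8, 0, 0, 0, 0], [0.8, -0.2, 0, 0, 0, 0], [0.9, 0, 0, 0, 0, 0], [0.9, 0, 0, 0, 0, 0], [0, 0, 0, 0, 0, 0]]

```text
clock: 8.27
eef_pos: [473.2, -22.6, 231.5]
tool_rot: [-1.565, -0.001, -1.562]
force: [0.7, 0.6, -0.3]
width: 49.9
```

```bash
python3 - <<'E'
from h import *
from cell import eyes
plan([602,-194.5,100],-90)
w=eyes.get_image("wrist");crop(w,0,0,400,300,2,"pics/w4.png")
E
```

```text
pos [473.2 -22.6 231.5] rot [-8.966e+01 -5.000e-02 -8.951e+01] w 49.9 F [ 0.7  0.6 -0.3] t 8.27 | shift [4.322 3.31  3.163] turn [-0.068  0.098  0.01 ]
```

View pics/w4.png

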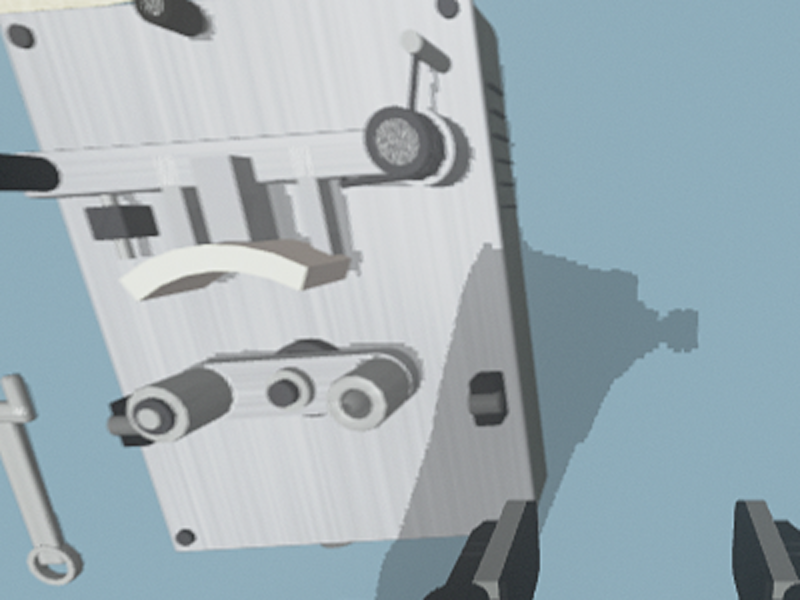

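Emit:
apply_moves:
  commands:
    - [[0.7, 0.2, 0.5, 0, 0.1, 0], [0.7, 0.2, 0.55, 0, 0, 0], [0.7, 0.3, 0.55, 0, 0, 0], [0.7, 0.5, 0.55, 0, 0, 0], [0.7, 0.5, 0.5, 0, 0, 0], [0.4, 0.5, 0.2, 0, 0, 0], [0, 0, 0, 0, 0, 0], [0, 0, 0, 0, 0, 0]]
  claw: 60

```text
clock: 8.98
eef_pos: [595.1, -167.8, 136.6]
tool_rot: [-1.566, 0.012, -1.556]
force: [0.2, -0.0, -0.4]
width: 59.9
```

```bash
python3 -c "
from h import *
plan([602,-194.5,60],-90)"
```

```text
pos [ 595.1 -167.8  136.6] rot [-89.72   0.7  -89.13] w 59.9 F [ 0.2 -0.  -0.4] t 8.98 | shift [0.694 1.907 0.153] turn [-0.054  0.174 -0.141]
```

Emit:
apply_moves:
  commands:
    - [[0.4, 0.5, 0.1, -0.05, 0.17, -0.14], [0.25, 0.5, 0.1, 0, 0, 0], [0, 0.5, 0, 0, 0, 0], [0, 0.3, 0, 0, 0, 0], [0, 0, 0, 0, 0, 0], [0, 0, 0, 0, 0, 0]]

```text
clock: 9.48
eef_pos: [605.4, -181.8, 66.3]
tool_rot: [-1.568, 0.006, -1.561]
force: [0.5, 0.1, 1.0]
width: 59.9
```

```bash
python3 - <<'E'
from h import *
from cell import eyes
plan([602,-194.5,8],-90)
w=eyes.get_image("wrist");im=w["image"];hsv=cv2.cvtColor(im,cv2.COLOR_RGB2HSV)
u0,v0=proj(w,[602,-194.5,32]).astype(int);print(u0,v0)
s=((hsv[...,2]>150)&(hsv[...,1]<45)).astype(np.uint8)[v0-50:v0+50,u0-50:u0+50]
for c in cv2.findContours(s,cv2.RETR_EXTERNAL,cv2.CHAIN_APPROX_NONE)[0]:
    if cv2.contourArea(c)>100:
        (x,y),r=cv2.minEnclosingCircle(c);print(x+u0-50,y+v0-50,r,onz(w,(x+u0-50,y+v0-50),32).round(1))
E
```

```text
pos [ 605.4 -181.8   66.3] rot [-89.84   0.37 -89.43] w 59.9 F [0.5 0.1 1. ] t 9.48 | shift [ 0.327  1.454 -0.092] turn [-0.032  0.115 -0.074]
336 238
337.735294342041 239.9117660522461 18.960309982299805 [ 601.2 -195.1   32. ]
```

Emit:
apply_moves:
  commands:
    - [[0.33, 0.2, -0.1, -0.03, 0.11, -0.07], [0, 0, 0, 0, 0, 0], [0, 0, 0, 0, 0, 0], [0, 0.4, 0, 0, 0, 0], [0, 0.3, 0, 0, 0, 0], [0, 0, 0, 0, 0, 0]]

```text
clock: 10.03
eef_pos: [604.9, -196.4, 34.8]
tool_rot: [-1.561, -0.003, -1.57]
force: [-0.2, 0.1, -0.9]
width: 59.6
```

```bash
python3 -c "
from h import *
plan([601.5,-194.8,8],-90)"
```

```text
pos [ 604.9 -196.4   34.8] rot [-89.46  -0.15 -89.95] w 59.6 F [-0.2  0.1 -0.9] t 10.03 | shift [-0.041  0.669 -0.091] turn [-0.109  0.01   0.03 ]
```

Emit:
apply_moves:
  commands:
    - [[-0.04, 0.3, -0.09, -0.1, 0, 0.03], [0, 0.3, 0, 0, 0, 0], [0, 0.15, 0, 0, 0, 0], [0, 0, 0, 0, 0, 0]]

```text
clock: 10.37
eef_pos: [601.3, -194.9, 2.4]
tool_rot: [-1.571, 0.0, -1.57]
force: [-0.6, -0.5, -0.1]
width: 59.6
```

Emit:
apply_moves:
  commands:
    - [[0, 0.05, 0, 0, 0, 0], [0, 0.03, 0, 0, 0, 0], [0, 0, 0, 0, 0, 0], [0, 0, 0, 0, 0, 0], [0, 0, 0, 0, 0, 0], [0, 0, 0, 0, 0, 0], [0, 0, 0, 0, 0, 0]]
  claw: 15

```text
clock: 10.95
eef_pos: [603.0, -195.9, 1.2]
tool_rot: [-1.567, -0.001, -1.57]
force: [0.2, 0.6, -1.4]
width: 24.2
```

Emit:
apply_moves:
  commands:
    - [[0, -0.4, 0, 0, 0, 0], [0, -0.9, 0, 0, 0, 0], [0, -0.9, 0, 0, 0, 0], [0.3, -0.7, -0.2, 0, 0, 0], [0.8, 0, -0.4, 0, 0, 0], [0.8, 0, -0.4, 0, 0, 0], [0.8, 0, -0.4, 0, 0, 0]]

```text
clock: 11.53
eef_pos: [551.0, -293.2, 118.6]
tool_rot: [-1.569, 0.008, -1.55]
force: [0.5, -0.8, -1.6]
width: 24.0
```

```bash
python3 -c "
from h import *
plan([504,-395,80],-90)"
```

```text
pos [ 551.  -293.2  118.6] rot [-89.89   0.48 -88.82] w 24.0 F [ 0.5 -0.8 -1.6] t 11.53 | shift [ 2.528  0.942 -1.228] turn [-0.021  0.236 -0.096]
```

Emit:
apply_moves:
  commands:
    - [[0.6, 0, -0.3, 0, 0.1, -0.05], [0.6, 0.1, -0.3, 0, 0.1, -0.05], [0.6, 0.2, -0.3, 0, 0, 0], [0.6, 0.3, -0.3, 0, 0, 0], [0.2, 0.3, 0, 0, 0, 0], [0, 0, 0, 0, 0, 0], [0, 0, 0, 0, 0, 0]]

```text
clock: 12.12
eef_pos: [494.0, -412.9, 82.5]
tool_rot: [-1.571, -0.008, -1.582]
force: [0.8, -1.2, -1.8]
width: 23.9
```

```bash
python3 -c "
from h import *
plan([504,-395,6],-90)"
```

```text
pos [ 494.  -412.9   82.5] rot [-89.99  -0.47 -90.63] w 23.9 F [ 0.8 -1.2 -1.8] t 12.12 | shift [-0.466  1.909  0.246] turn [-0.002 -0.125  0.094]
```

Emit:
apply_moves:
  commands:
    - [[-0.45, 0.4, 0.25, 0, -0.1, 0.09], [0, 0.5, 0, 0, 0, 0], [0, 0.3, 0, 0, 0, 0], [0, 0.2, 0, 0, 0, 0], [0, 0, 0, 0, 0, 0], [0, 0, 0, 0, 0, 0]]

```text
clock: 12.62
eef_pos: [509.9, -388.4, 26.4]
tool_rot: [-1.567, 0.002, -1.565]
force: [0.3, -0.0, -1.3]
width: 24.2
```

```bash
python3 -c "
from h import *
plan([504,-395,6],-90)"
```

```text
pos [ 509.9 -388.4   26.4] rot [-89.76   0.14 -89.69] w 24.2 F [ 0.3 -0.  -1.3] t 12.62 | shift [ 0.166  0.508 -0.151] turn [-0.047  0.061 -0.029]
```

Emit:
apply_moves:
  commands:
    - [[0.15, 0.2, -0.15, -0.05, 0.06, 0], [0, 0.15, 0, 0, 0, 0], [0, 0.12, 0, 0, 0, 0], [0, 0, 0, 0, 0, 0], [0, 0, 0, 0, 0, 0]]

```text
clock: 13.03
eef_pos: [504.3, -396.7, 8.2]
tool_rot: [-1.569, -0.001, -1.572]
force: [0.5, 0.2, -0.5]
width: 23.9
```

```bash
python3 -c "
from h import *
plan([504,-395,5],-90)"
```

```text
pos [ 504.3 -396.7    8.2] rot [-8.989e+01 -3.000e-02 -9.006e+01] w 23.9 F [ 0.5  0.2 -0.5] t 13.03 | shift [-0.042  0.08  -0.007] turn [-0.022 -0.011  0.006]
```

Emit:
apply_moves:
  commands:
    - [[0, 0.06, 0, 0, 0, 0], [0, 0, 0, 0, 0, 0]]

```text
clock: 13.2
eef_pos: [504.2, -397.1, 5.9]
tool_rot: [-1.569, -0.001, -1.572]
force: [0.0, -0.3, -1.4]
width: 23.9
```

Emit:
apply_moves:
  commands:
    - [[0, 0, 0, 0, 0, 0], [0, 0, 0, 0, 0, 0], [0, 0, 0, 0, 0, 0], [0, 0, 0, 0, 0, 0], [0, 0, 0, 0, 0, 0]]
  claw: 50

```text
clock: 13.62
eef_pos: [505.2, -397.9, 7.2]
tool_rot: [-1.566, -0.002, -1.572]
force: [-0.6, 0.1, 0.1]
width: 49.9
```

Emit:
apply_moves:
  commands:
    - [[0, -0.3, 0, 0, 0, 0], [0, -0.7, 0, 0, 0, 0], [0, -0.9, 0, 0, -0.5, 0], [0, -0.9, 0, 0, -1, 0], [0, -0.9, 0, 0, -1, 0], [0, -0.9, 0, 0, -1, 0], [0, -0.6, 0, 0, -1, 0], [0, 0, 0, 0, -1, 0]]

```text
clock: 14.28
eef_pos: [502.8, -397.1, 228.9]
tool_rot: [-1.572, -0.003, -1.073]
force: [-0.1, -1.1, 0.6]
width: 50.2
```

Emit:
apply_moves:
  commands:
    - [[0, 0, 0, 0, -1, 0], [0, 0, 0, 0, -1, 0], [0, 0, 0, 0, -1, 0], [0, 0, 0, 0, -1, 0], [0, 0, 0, 0, -1, 0], [0, 0, 0, 0, -1, 0], [0, 0, 0, 0, -1, 0], [0, 0, 0, 0, -1, 0]]

```text
clock: 14.95
eef_pos: [502.2, -399.7, 243.7]
tool_rot: [-1.582, -0.016, -0.342]
force: [-0.6, -0.1, -0.4]
width: 50.1
```

```bash
python3 - <<'E'
from h import *
from cell import eyes
plan([562.5,223,230],-8)
w=eyes.get_image("side");crop(w,270,300,130,90,6,"pics/s3.png")
E
```

```text
pos [ 502.2 -399.7  243.7] rot [-90.64  -0.92 -19.6 ] w 50.1 F [-0.6 -0.1 -0.4] t 14.95 | shift [-3.806  0.112 15.172] turn [ 0.145 -2.32   0.171]
```

View pics/s3.png

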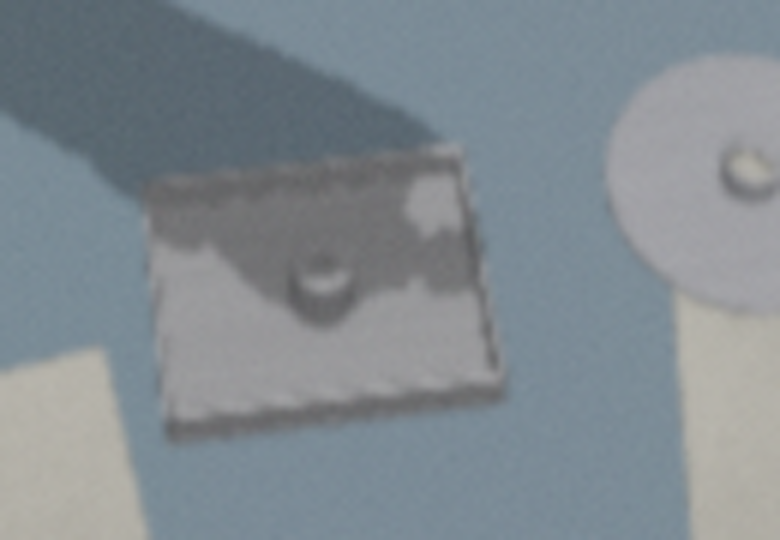

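Emit:
apply_moves:
  commands:
    - [[-0.2, 0, 0.9, 0.05, -1, 0.05], [-0.2, 0, 0.9, 0.05, -1, 0.05], [-0.05, 0, 0.95, 0.05, -0.3, 0.05], [-0.05, 0, 0.95, 0, 0, 0], [-0.05, 0, 0.95, 0, 0, 0], [-0.05, 0, 0.95, 0, 0, 0], [-0.05, 0, 0.95, 0, 0, 0], [-0.05, 0, 0.95, 0, 0, 0]]
  claw: 60

```text
clock: 15.67
eef_pos: [526.5, -103.5, 246.3]
tool_rot: [-1.584, -0.008, -0.169]
force: [0.3, 1.2, 0.8]
width: 59.8
```

```bash
python3 -c "
from h import *
plan([562.5,223,220],-8)"
```

```text
pos [ 526.5 -103.5  246.3] rot [-90.75  -0.44  -9.68] w 59.8 F [0.3 1.2 0.8] t 15.67 | shift [-0.491  0.545  8.206] turn [ 0.152 -0.337  0.087]
```

Emit:
apply_moves:
  commands:
    - [[-0.05, 0, 0.95, 0.05, -0.1, 0], [-0.05, 0, 0.95, 0.05, -0.1, 0.05], [-0.05, 0.1, 0.95, 0.05, -0.1, 0.05], [-0.05, 0.1, 0.95, 0, 0, 0], [-0.05, 0.1, 0.95, 0, 0, 0], [-0.05, 0.1, 0.95, 0, 0, 0], [0, 0, 0.9, 0, 0, 0], [0, 0, 0.4, 0, 0, 0]]

```text
clock: 16.33
eef_pos: [557.3, 192.9, 235.9]
tool_rot: [-1.568, -0.007, -0.157]
force: [0.6, 0.8, -0.6]
width: 60.1
```

Emit:
apply_moves:
  commands:
    - [[0, 0, 0, 0, 0, 0], [0, 0, 0, 0, 0, 0], [0, 0, 0, 0, 0, 0]]

```text
clock: 16.58
eef_pos: [556.4, 198.1, 237.0]
tool_rot: [-1.566, -0.008, -0.153]
force: [0.0, 0.3, -0.0]
width: 59.9
```

```bash
python3 - <<'E'
from h import *
from cell import eyes
plan([562.5,223,170],-8)
w=eyes.get_image("wrist");pickle.dump(w,open("w5.pkl","wb"));cv2.imwrite("pics/w5.png",w["image"][:,:,::-1])
print(proj(w,[562.5,223,143]),proj(w,[562.5,223,98]))
E
```

```text
pos [556.4 198.1 237. ] rot [-89.75  -0.45  -8.76] w 59.9 F [ 0.   0.3 -0. ] t 16.58 | shift [0.042 1.679 0.632] turn [-0.05  -0.151  0.091]
[320.36040427 172.28166284] [319.57824059 161.27288642]
```

View pics/w5.png

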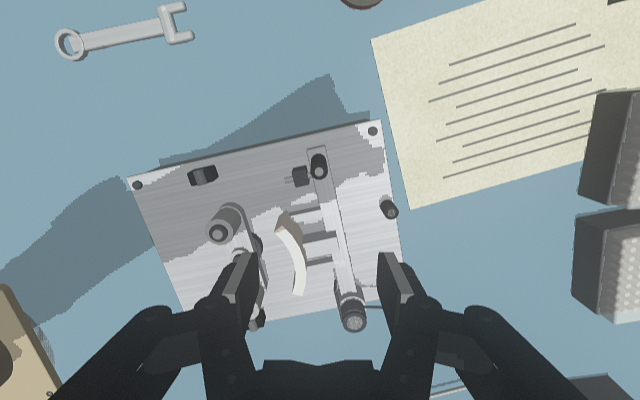

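Emit:
apply_moves:
  commands:
    - [[0.04, 0.4, 0.3, -0.05, -0.15, 0.09], [0, 0.5, 0.3, 0, 0, 0], [0, 0.5, 0.05, 0, 0, 0], [0, 0.1, 0, 0, 0, 0], [0, 0, 0, 0, 0, 0], [0, 0, 0, 0, 0, 0]]
  claw: 45

```text
clock: 17.13
eef_pos: [565.8, 208.6, 178.9]
tool_rot: [-1.577, -0.006, -0.162]
force: [-0.0, -0.7, -0.3]
width: 44.9
```

```bash
python3 - <<'E'
from h import *
plan([562.5,223,112],-8)
w=pickle.load(open("w5.pkl","rb"))
print([onz(w,(320,172),143).round(1)],[onz(w,(300,175),z).round(1) for z in(75,95)])
E
```

```text
pos [565.8 208.6 178.9] rot [-90.34  -0.32  -9.26] w 44.9 F [-0.  -0.7 -0.3] t 17.13 | shift [-0.15   1.67   0.352] turn [ 0.069 -0.252  0.063]
[array([562.3, 223.3, 143. ])] [array([540.5, 207.7,  75. ]), array([542.2, 212.3,  95. ])]
```

Emit:
apply_moves:
  commands:
    - [[-0.15, 0.05, 0.36, 0.07, -0.25, 0.06], [0, 0, 0, 0, 0, 0], [0, 0, 0, 0, 0, 0]]

```text
clock: 17.38
eef_pos: [563.8, 222.5, 179.6]
tool_rot: [-1.569, -0.004, -0.142]
force: [0.9, -0.1, 0.6]
width: 45.4
```

```bash
python3 - <<'E'
from h import *
plan([562.5,223,113],-8)
E
```

```text
pos [563.8 222.5 179.6] rot [-89.91  -0.2   -8.16] w 45.4 F [ 0.9 -0.1  0.6] t 17.38 | shift [-0.04   1.665  0.006] turn [-0.017 -0.032  0.041]
```

Emit:
apply_moves:
  commands:
    - [[-0.04, 0.4, 0, 0, 0, 0], [0, 0.4, 0, 0, 0, 0], [0, 0.4, 0, 0, 0, 0], [0, 0.2, 0, 0, 0, 0], [0, 0, 0, 0, 0, 0], [0, 0, 0, 0, 0, 0]]

```text
clock: 17.88
eef_pos: [565.8, 225.6, 127.2]
tool_rot: [-1.563, -0.012, -0.141]
force: [0.5, 0.0, -0.5]
width: 44.7
```

```bash
python3 - <<'E'
from h import *
plan([562.5,223,113],-8)
E
```

```text
pos [565.8 225.6 127.2] rot [-89.56  -0.71  -8.05] w 44.7 F [ 0.5  0.  -0.5] t 17.88 | shift [-0.076  0.354 -0.078] turn [-0.088 -0.01   0.142]
```

Emit:
apply_moves:
  commands:
    - [[-0.07, 0.2, -0.07, -0.08, 0, 0.14], [0, 0.15, 0, 0, 0, 0], [0, 0, 0, 0, 0, 0], [0, 0, 0, 0, 0, 0]]

```text
clock: 18.22
eef_pos: [564.0, 223.7, 114.4]
tool_rot: [-1.569, -0.002, -0.141]
force: [-0.1, 0.4, 0.7]
width: 44.9
```

Emit:
apply_moves:
  commands:
    - [[0, 0.03, 0, 0, 0, 0], [0, 0, 0, 0, 0, 0], [0, 0, 0, 0, 0, 0], [0, 0, 0, 0, 0, 0], [0, 0, 0, 0, 0, 0], [0, 0, 0, 0, 0, 0], [0, 0, 0, 0, 0, 0]]
  claw: 5

```text
clock: 18.8
eef_pos: [562.1, 224.0, 113.8]
tool_rot: [-1.569, 0.0, -0.139]
force: [-1.9, -0.6, -0.1]
width: 12.0
```

```bash
python3 - <<'E'
from h import *
plan([562.5,223,113],-8)
E
```

```text
pos [562.1 224.  113.8] rot [-8.992e+01  2.000e-02 -7.980e+00] w 12.0 F [-1.9 -0.6 -0.1] t 18.8 | shift [ 0.012  0.02  -0.023] turn [-0.017  0.004 -0.004]
```

Emit:
apply_moves:
  commands:
    - [[0.25, 0, 0.04, 0, 0, 0], [0.25, 0, 0.03, 0, 0, 0], [0.25, 0, 0, 0, 0, 0], [0.25, 0, 0, 0, 0, 0], [0, 0, 0, 0, 0, 0]]

```text
clock: 19.22
eef_pos: [594.0, 224.3, 113.6]
tool_rot: [-1.57, 0.018, -0.14]
force: [-5.2, -1.4, 5.2]
width: 12.4
```

```bash
python3 - <<'E'
from h import *
plan([625.3,214.8,113],-8)
E
```

```text
pos [594.  224.3 113.6] rot [-89.96   1.02  -8.01] w 12.4 F [-5.2 -1.4  5.2] t 19.22 | shift [ 0.809  0.    -0.126] turn [-0.008 -0.001 -0.204]
```

Emit:
apply_moves:
  commands:
    - [[0.25, 0, -0.03, 0, 0, -0.1], [0.25, 0, -0.04, 0, 0, -0.1], [0.2, 0, -0.04, 0, 0, 0], [0.1, 0, 0, 0, 0, 0], [0, 0, 0, 0, 0, 0]]

```text
clock: 19.63
eef_pos: [614.0, 221.4, 113.6]
tool_rot: [-1.568, 0.02, -0.138]
force: [-5.3, 0.4, 3.4]
width: 12.2
```

```bash
python3 - <<'E'
from h import *
plan([625.3,214.8,113],-8)
E
```

```text
pos [614.  221.4 113.6] rot [-89.83   1.16  -7.9 ] w 12.2 F [-5.3  0.4  3.4] t 19.63 | shift [ 0.303  0.009 -0.125] turn [-0.033  0.02  -0.232]
```

Emit:
apply_moves:
  commands:
    - [[0.2, 0, -0.06, 0, 0, -0.15], [0.2, 0, -0.06, 0, 0, -0.1], [0.1, 0, 0, 0, 0, 0], [0.1, 0, 0, 0, 0, 0]]

```text
clock: 19.97
eef_pos: [625.5, 218.6, 113.6]
tool_rot: [-1.567, 0.018, -0.134]
force: [-8.6, -0.8, 5.5]
width: 12.1
```

```bash
python3 - <<'E'
from h import *
plan([625.3,214.8,113],-8)
E
```

```text
pos [625.5 218.6 113.6] rot [-89.8    1.03  -7.71] w 12.1 F [-8.6 -0.8  5.5] t 19.97 | shift [ 0.008  0.015 -0.094] turn [-0.039  0.059 -0.206]
```

Emit:
apply_moves:
  commands:
    - [[0.12, 0, -0.05, 0, 0, 0], [0.12, 0, 0, 0, 0, 0], [0.12, 0, 0, 0, 0, 0]]

```text
clock: 20.22
eef_pos: [625.4, 218.5, 113.6]
tool_rot: [-1.57, 0.043, -0.129]
force: [-14.6, -1.4, 10.0]
width: 12.3
```

```bash
python3 - <<'E'
from h import *
plan([625.3,214.8,113],-8)
E
```

```text
pos [625.4 218.5 113.6] rot [-89.97   2.49  -7.41] w 12.3 F [-14.6  -1.4  10. ] t 20.22 | shift [ 0.009  0.014 -0.093] turn [-0.003  0.117 -0.497]
```

Emit:
apply_moves:
  commands:
    - [[0.1, 0, 0, 0, 0, 0], [0.1, 0, 0, 0, 0, 0], [0.1, 0, 0, 0, 0, 0], [0.1, 0, 0, 0, 0, 0], [0.1, 0, 0, 0, 0, 0], [0.1, 0, 0, 0, 0, 0]]

```text
clock: 20.72
eef_pos: [624.8, 218.5, 113.7]
tool_rot: [-1.581, 0.085, -0.118]
force: [-14.2, -0.7, 7.7]
width: 12.3
```

```bash
python3 - <<'E'
from h import *
from cell import eyes
plan([625.3,214.8,113],-8)
w=eyes.get_image("wrist");pickle.dump(w,open("w6.pkl","wb"))
cv2.imwrite("pics/w6.png",w["image"][:,:,::-1])
plan([625.3,214.8,113],-8)
E
```

```text
pos [624.8 218.5 113.7] rot [-90.59   4.89  -6.79] w 12.3 F [-14.2  -0.7   7.7] t 20.72 | shift [ 0.025  0.015 -0.09 ] turn [ 0.128  0.247 -0.976]
pos [624.8 218.5 113.7] rot [-90.59   4.91  -6.79] w 12.5 F [-13.9  -0.4   9.6] t 20.77 | shift [ 0.024  0.016 -0.09 ] turn [ 0.129  0.248 -0.98 ]
```

View pics/w6.png

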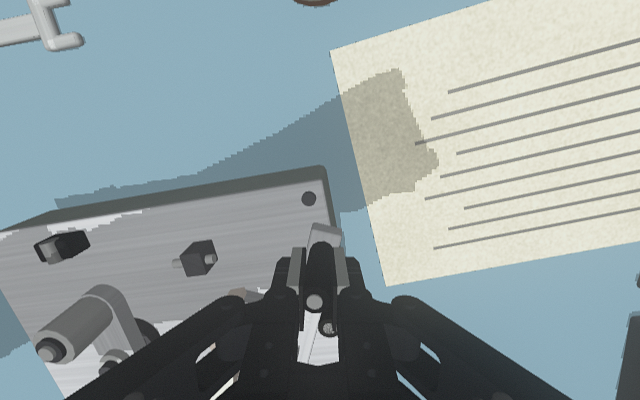

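```bash
python3 -c "
from cell import finish_job
print(finish_job())"
```

```text
the job is handed in; nothing more can be done
None
```

I've handed the job in with all three parts done, at about 21 s of the 72 s allowed. No verdict came back.

- **Rollers:** The wide-bore roller went freely down the empty post, and the wrist picture afterwards showed it seated next to its twin. I released the narrow-bore one in the tray, and the side picture showed it standing on the floor inside the walls.
- **Pressure arm:** It is gripped by its finger post and swung open to where it stopped moving, at x of about 625 mm, which is where I had calculated the stop to be. The gripper was still pushing it with about 14 N, steady over the last readings.
- **Bystanders:** I saw no sign that anything else on the bench was touched, but I did not measure their positions again.
- **Small disagreements:**
    - The tool tilted about 5° while pushing against the stop.
    - The tool tip was about 4 mm off the post's calculated position along the pressure arm.
    - The gripper's opening reads about 2 mm smaller than the objects it holds.
- **Not re-checked:** I took no fresh picture of either roller after swinging the arm.

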